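# Jack up the hinged fixture plate and hold it

## Robot

A 6-joint arm with a two-finger parallel gripper is mounted at the origin on the work surface; the furniture and walls round the work are solid. World frame = base frame: x ahead of the robot, y to its left, z up, the work surface at z = 0. Lengths are in m, angles in rad, forces in N, time in s.
With the tool pointing down it reaches from about 0.3 to 0.875 m from the base axis. Payload 6.4 kg.
Tool frame: the origin (TCP) lies between the finger pads; the fingertips stand 8 mm ahead of it and the grasp point (between the pads) lies 11 mm behind it; z points along the fingers, y is the line along which they close (so a half turn about z gives the same grasp; the last joint's range is limited). The gripper opens to 88 mm and grips with 3 to 60 N. Pads are 18 mm wide; open, the fingers measure 123 mm over their backs; the gripper's body (75 mm by 187 mm) begins 45 mm behind the grasp point.
Start: joints at [0.983, 0.181, 1.607, -0, 1.354, -0.206], TCP at [0.214, 0.534, 0.247] pointing down, gripper open.
Joint ranges: [-2.99, 2.99], [-0.89, 2.07], [0.3, 2.58], [-1.14, 4.28], [0, 2.63], [-3.12, 3.12]. Speed limits (rad/s): [2.57, 2.57, 3.01, 3.14, 3.14, 3.14].

## Interface

Orientations are given as a unit quaternion [x, y, z, w].
In Python, from station import move_pose, line_to, movej, gripper_open, close_gripper, sleep, ik, read_camera, PlanningError, hand_in, current_clock, current_q, current_qvel, current_joint_torque, current_position, current_tcp_rot, current_contact_force, current_ft_torque, current_gripper_width, current_gripper_force gives the robot as it stands. Calls block until the motion is done:
- move_pose(position, orientation): joint-space move of the TCP to a pose.
- line_to(position, feed=0.15, frame=None, max_force=None): straight line of the TCP; frame=None keeps the orientation; feed is the mean speed in m/s. With max_force (N) it stops when the force on the tool has changed by that much, and returns True; else False.
- movej(angles): joint-space move.
- gripper_open() and close_gripper(grip_force=None): open the fingers fully, or close them until they stop; grip_force is the grip in N (None keeps the last).
- sleep(seconds).
- ik(position, orientation): joint angles nearest the present ones, or None.
- read_camera(name): name is "side" or "top"; returns a dict with "img" (480x640x3 uint8, red, green, blue), "depth" (480x640 float32, m along the optical axis (not along the pixel's ray), 0 where there is no reading), "intrinsics" (3x3 intrinsics, pixels), "pose" (4x4, takes a point from camera to world coordinates). Camera axes: x right, y down, z forward; pixel columns grow to the right and rows downward; lengths in m; the calibration is good to about 2 mm. A picture is of the moment at which its call begins.
A pose or a line that the arm cannot do raises PlanningError and nothing moves.
- hand_in(): hands the job in; it is judged then, once.
Readings, each from a call of its own:
- current_clock(): time.
- current_q(): joint angles.
- current_qvel(): joint speeds.
- current_joint_torque(): joint torques, N m.
- current_position(): TCP position.
- current_tcp_rot(): TCP orientation.
- current_contact_force(): force on the tool from outside, world axes, zero at the start.
- current_ft_torque(): the same for the moment, N m.
- current_gripper_width(): finger opening in m.
- current_gripper_force(): force on a finger pad.
Only numpy, scipy, OpenCV 4.12 (cv2) and the standard library are available. Lean on these libraries where they do the work, as an engineer would, in place of code of your own. Each camera call takes 0.05 s, during which the arm holds its last target. There are 200 camera calls.

## Task

Set the small lever jack flat on the bench in front of the hinged fixture plate, with its round saddle squarely under the round lift pad clamped to the plate's front rail. Pump the handle: press it all the way down once as a trial lift, let it come all the way back up so that the plate settles on its rests, then press it all the way down again. Finish while holding the handle down, with the plate carried by the jack alone; do not lift the plate by hand, tip the jack over, shake off the nest block lying on the plate or disturb the other things on the bench.

Things in the scene. Friction and masses are not known exactly. Their poses are not given: they have to be found in the camera images.
- jack: Loose grey lever jack, 0.73 kg. Origin: underside, midway between its two upright cheeks; +x toward the saddle, z up. Base 8 mm thick, 36 wide, x -150 to +113 mm; cross feet 70 mm wide at x -138, 64 at x +85. Cheeks: 40 mm over both (y), x -28 to +28, up to z 62: grip across them from above, nearly balanced. Saddle at x +80. Handle pivot at x 0, z 50 mm; handle slopes up toward -x.
- jack_saddle: Round dark steel saddle disc, 36 mm across, on the jack's post at jack x = +80 mm, y = 0. Its top is 54 mm above the jack's underside with the handle up and rises straight up 32 mm (70 mm per rad of handle) as the handle goes down. Origin: on the saddle's axis, at the jack's underside with the handle up.
- saddle_top (a point): Centre of the saddle's top face.
- jack_handle (a joint): Pump handle, rad: 0 = up (a spring returns it there), 0.45 = fully down on its stop. Turns about the jack's y axis through its pivot. Pressing its end takes about 3 N unloaded, 8 to 11 N with the plate on the saddle; let go, it comes back up by itself and the plate sinks with it.
- handle_paddle (a point): Centre of the top face of the black paddle at the handle's end (36 mm along the handle, 44 wide, 10 thick), 120 mm from the pivot. Handle up: 111 mm behind the pivot (jack -x), 96 mm above the bench, sloping 0.35 rad up to the back; fully down: 120 mm behind, 43 mm above the bench, sloping 0.10 rad down. Press it from above.
- fixture: Fixed aluminium fixture with a hinged plate (170 x 190 mm, a loose nest block lies on it). Origin: on the bench under its middle; front is -x, facing the robot's left, z up. The front rail runs along y at x = -88 mm, y -95 to +95 mm, top 84 mm above the bench. Free space under rail and plate back to x = -30 mm.
- pad_clamp: Dark steel clamp, 28 x 34 mm, top 92 mm above the bench with a round stud 20 mm across and 3 mm high on it, clamped tight somewhere along the front rail (differs each time). It marks the lift point; the round lift pad is its underside. Origin: on the rail, 9 mm above the pad's face; axes as the fixture's.
- lift_pad (a point): Centre of the underside of the round lift pad, 24 mm across, straight below the round stud on the clamp; 66 mm above the bench while the plate rests, so the lowered saddle passes under it with 12 mm to spare.
- plate (a joint): Angle of the hinged plate, rad: 0 = lying level on its rests, grows as the front rail is lifted; the pad is 180 mm from the hinge. About 0.11 with the jack fully pumped.
- tin: Flat grease tin, 54 mm across, 24 mm high, a bystander. Origin under its middle.
- connector: Dark grey round connector, 26 mm across, 32 mm high, a bystander. Origin under its middle.
- bottle: Small dropper bottle, 31 mm across, 94 mm high, a bystander. Origin under its middle.
- nest: Milled aluminium nest block with a round hole, 44 x 70 x 28 mm, 0.33 kg, lying loose on the hinged plate. Origin under its middle.

How it is judged:
On the way, in this order (a step that is already met when the one before it is completed fails the run):
1. the jack stands flat with its handle up and its saddle under the lift pad (horizontal distance between saddle_top and lift_pad below 0.012 m and height (world z) of jack below 0.0025 m and angle between jack's own z axis and vertical below 0.05 rad and value of joint jack_handle below 0.08 rad and value of joint plate below 0.01 rad), for 0.1 s.
2. trial lift: the handle is pressed down and the jack lifts the plate (value of joint jack_handle above 0.38 rad and value of joint plate above 0.07 rad and contact force between jack_saddle and pad_clamp above 2 N and contact force between each of the arm, the fingers and fixture below 1 N), for 0.1 s.
3. the handle is let back up and the plate settles on its rests (value of joint jack_handle below 0.1 rad and value of joint plate below 0.01 rad), for 0.1 s.
At the end, for the whole second after the job is handed in: The robot holds the handle down (over 0.38 of 0.45 rad, pressing with more than 1 N), the plate is raised by more than 0.07 rad and rests on the saddle (more than 2 N), the saddle within 15 mm of the pad's centre, the jack flat on the bench; the robot does not touch the fixture (all of step 2 and horizontal distance between saddle_top and lift_pad below 0.015 m and height (world z) of jack below 0.0025 m and angle between jack's own z axis and vertical below 0.05 rad and contact force between any of the fingers, the arm and jack above 1 N and velocity of joint plate below 0.05 rad/s); the arm keeps its last pose, push and grip.
It fails at once if the jack is tipped over (angle between jack's own z axis and vertical above 0.5 rad).
It fails at once if the plate is lifted by hand (value of joint plate above 0.03 rad and contact force between any of the arm, the fingers and fixture above 3 N).
It fails at once if the tin, connector or bottle is pushed more than 30 mm or the bottle knocked over (distance of any of tin, connector, bottle from where it was at the start of the episode above 0.03 m or angle between bottle's own z axis and vertical above 0.5 rad).
It fails at once if the nest block slides about or falls off the plate (distance of nest from where it was at the start of the episode above 0.04 m).
It also fails if it takes over 51 s, if anything falls off the work surface, if the arm or the gripper's body presses on something with over 40 N, if the wrist force passes 120 N, or if a joint passes its speed limit or range.

## Working session

There is one attempt and no reset: what is moved stays moved. The work goes in short steps, each a Python script; the robot and the scene stay as the last script left them, time stands still between calls to the robot, and variables do not carry over. Pictures are saved under pics/ and viewed, at most 10 in all, crops included, and the job is handed in when it is done.

```bash
ls; mkdir -p pics
cat > h.py <<'E'
import numpy as np, cv2
from station import *
def shot(n,f=None):
    c=read_camera(n)
    if f: cv2.imwrite('pics/'+f,c['img'][:,:,::-1])
    np.savez('/tmp/%s.npz'%n,**c)
    return c
def pts(c):
    K=c['intrinsics'];d=c['depth'];v,u=np.mgrid[:480,:640]
    P=np.stack([(u-K[0,2])/K[0,0]*d,(v-K[1,2])/K[1,1]*d,d],-1)
    return P@c['pose'][:3,:3].T+c['pose'][:3,3]
def ray(c,u,v,z):
    K=c['intrinsics'];r=c['pose'][:3,:3]@np.array([(u-K[0,2])/K[0,0],(v-K[1,2])/K[1,1],1]);o=c['pose'][:3,3]
    return o+r*(z-o[2])/r[2]
E
python3 - <<'E'
from h import *
for n in('top','side'):
    c=shot(n,n+'0.png');print(n,c['pose'].round(3).tolist(),c['intrinsics'].tolist())
print(current_clock(),current_tcp_rot())
E
```

```text
pics
top [[0.018, -0.989, 0.146, 0.535], [-1.0, -0.018, -0.005, 0.004], [0.007, -0.146, -0.989, 1.057], [0.0, 0.0, 0.0, 1.0]] [[464.27847448613784, 0.0, 327.21391643562094], [0.0, 464.27847448613784, 241.5007653323214], [0.0, 0.0, 1.0]]
side [[-0.91, -0.176, 0.375, 0.339], [-0.414, 0.435, -0.8, 0.705], [-0.022, -0.883, -0.469, 0.489], [0.0, 0.0, 0.0, 1.0]] [[458.15922473569066, 0.0, 322.0492393312833], [0.0, 458.15922473569066, 232.85568928545524], [0.0, 0.0, 1.0]]
0.1 [ 1.89728689e-01  9.81836243e-01 -7.27697561e-04 -2.94880588e-04]
```

View pics/top0.png

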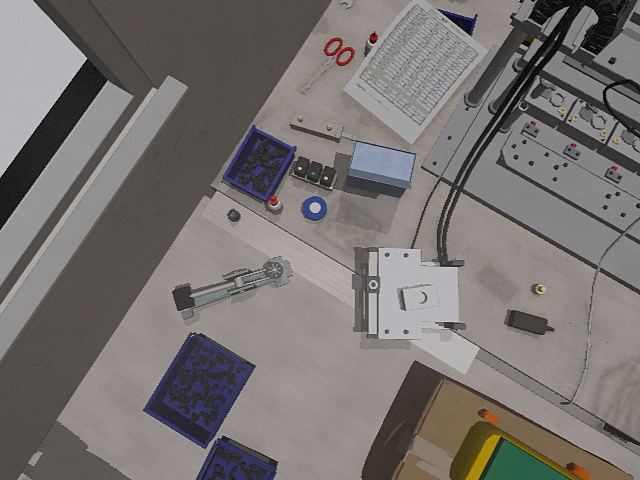

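View pics/side0.png

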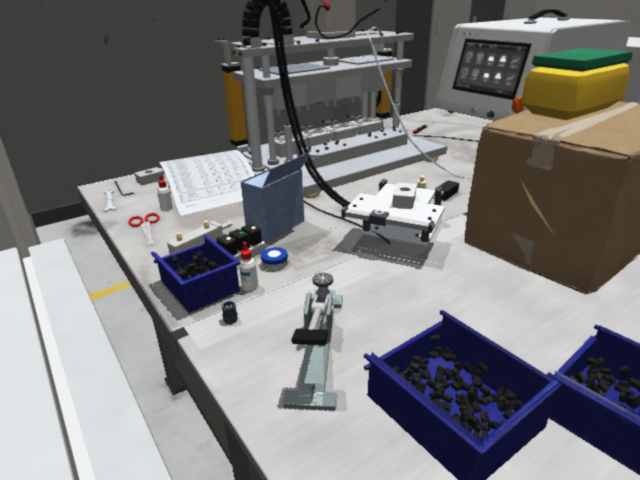

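Top view: the jack runs from its paddle (181,297) to its saddle (277,267), and the clamp stud is at (373,284) on the rail's left side. The connector is at (234,215), the bottle at (274,204) and the tin at (315,208). The side view shows the same layout. I'll zoom in and get positions from depth.

Run:
```python
from h import *
c=dict(np.load('/tmp/top.npz'));s=dict(np.load('/tmp/side.npz'))
P=pts(c);S=pts(s)
im=c['img'][:,:,::-1]
a=cv2.resize(im[235:335,160:310],None,fx=5.3,fy=5.3,interpolation=cv2.INTER_CUBIC)
cv2.imwrite('pics/a.png',a[:530])
b=cv2.resize(im[235:350,345:475],None,fx=5,fy=5,interpolation=cv2.INTER_CUBIC);cv2.imwrite('pics/b.png',b)
for n,(u,v) in dict(paddle=(181,297),saddle=(277,267),stud=(373,284),conn=(234,215),bottle=(274,204),tin=(315,208),nest=(420,297),bench=(220,350),bench2=(330,300)).items(): print(n,P[v,u].round(4))
for n,(u,v) in dict(paddle=(310,336),saddle=(322,279),stud=(379,214)).items(): print('side',n,S[v,u].round(4))
# heights map saddle, jack
def blob(P,box,z0,z1):
    m=np.zeros(P.shape[:2],bool);u0,u1,v0,v1=box;m[v0:v1,u0:u1]=1
    m&=(P[...,2]>z0)&(P[...,2]<z1);return m
for nm,box,z0,z1 in [('jack',(165,300,250,325),.004,.11),('base',(165,300,250,325),.004,.014),('sad',(262,295,252,285),.045,.065),('cheek',(215,262,262,300),.056,.07),('bins',(130,300,325,480),.03,.2)]:
    m=blob(P,box,z0,z1);q=P[m];print(nm,m.sum(),q.mean(0).round(4),q.min(0).round(4),q.max(0).round(4),q[:,2].mean())
    if len(q)>20: r=cv2.minAreaRect((q[:,:2]*1000).astype(np.float32));print(r)
```

```text
paddle [0.5562 0.2979 0.0952]
saddle [0.6254 0.1076 0.0513]
stud [ 0.59   -0.0966  0.0927]
conn [0.7446 0.2121 0.0212]
bottle [0.7601 0.1164 0.0728]
tin [0.7635 0.0286 0.0253]
nest [ 0.5647 -0.1924  0.0997]
bench [0.4475 0.222  0.0516]
bench2 [ 0.5575 -0.0093 -0.0033]
side paddle [0.5473 0.3045 0.1025]
side saddle [0.6168 0.1178 0.0559]
side stud [ 0.5852 -0.0893  0.0914]
jack 2439 [0.5842 0.204  0.04  ] [0.5028 0.0647 0.004 ] [0.6677 0.3671 0.1039] 0.03998333215447635
((585.689453125, 215.03895568847656), (161.8540496826172, 302.17926025390625), 1.0299088954925537)
base 1132 [0.5856 0.1936 0.0073] [0.5028 0.0647 0.004 ] [0.6677 0.3671 0.0139] 0.007276170296762749
((585.689453125, 215.03895568847656), (161.8540496826172, 302.17926025390625), 1.0299088954925537)
sad 208 [0.6196 0.1126 0.0532] [0.6033 0.0961 0.0475] [0.6363 0.1291 0.0579] 0.053216145810627384
((619.7564086914062, 112.64323425292969), (32.94290542602539, 32.92848587036133), 1.3000812530517578)
cheek 307 [0.5898 0.1955 0.0612] [0.5651 0.1563 0.0561] [0.6192 0.236  0.0698] 0.06124631488087765
((587.593017578125, 198.86744689941406), (42.92301559448242, 79.10375213623047), 19.175642013549805)
bins 4708 [0.3319 0.2498 0.0532] [0.1845 0.0939 0.03  ] [0.4849 0.3669 0.0817] 0.053174558939748595
((306.0964050292969, 210.83346557617188), (298.5736389160156, 246.31649780273438), 60.46464920043945)
```

View pics/a.png

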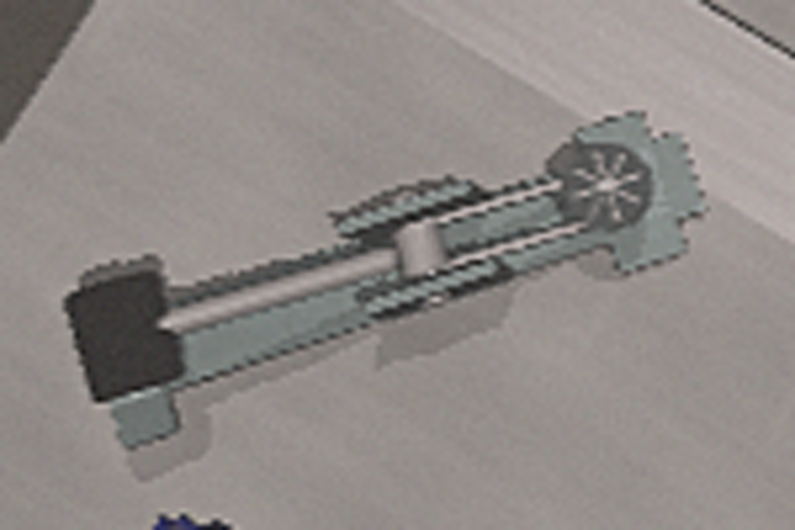

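View pics/b.png

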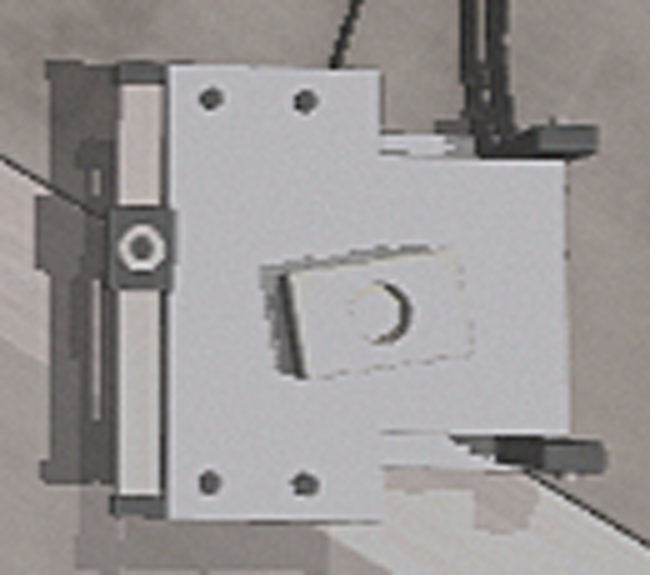

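Crop a: saddle centre ≈ (604,185), and cheek strips (335,225)-(475,185) and (365,305)-(510,265). Crop b: stud ≈ (142,246), with the plate's left edge almost vertical. Next I compute the positions and cross-check them with the side view.

Run:
```python
from h import *
c=dict(np.load('/tmp/top.npz'));s=dict(np.load('/tmp/side.npz'))
f=lambda p,k,o:((p[0]+.5)/k-.5+o[0],(p[1]+.5)/k-.5+o[1])
A=lambda p,z:ray(c,*f(p,5.3,(160,235)),z)
B=lambda p,z:ray(c,*f(p,5,(345,235)),z)
print('saddle',A((604,185),.054)); ch=[A(p,.062) for p in((335,225),(475,185),(365,305),(510,265))]
print('cheek mid',np.mean(ch,0)); d=(ch[1]-ch[0]+ch[3]-ch[2]);print('yaw',np.arctan2(d[1],d[0]))
d=A((604,185),.054)-A((125,335),.096);print('yaw2',np.arctan2(d[1],d[0]),np.linalg.norm(d[:2]))
print('stud',B((142,246),.095)); e=B((168,65),.084)-B((168,518),.084);print('rail dir yaw',np.arctan2(e[1],e[0]),np.linalg.norm(e))
e=B((166,65),.084)-B((382,70),.084);print(e)
S=pts(s)
for P,nm in((pts(c),'top'),(S,'side')):
    for n,ctr,r,z0,z1 in(('sad',(.6198,.1126),.03,.047,.062),('clamp',(.588,-.093),.024,.0875,.1)):
        m=(np.hypot(P[...,0]-ctr[0],P[...,1]-ctr[1])<r)&(P[...,2]>z0)&(P[...,2]<z1);q=P[m]
        print(nm,n,m.sum(),q.mean(0).round(4),((q.max(0)+q.min(0))/2).round(4))
im=s['img'][:,:,::-1]
w=np.hstack([cv2.resize(im[265:315,290:350],None,fx=6.5,fy=6.5,interpolation=cv2.INTER_CUBIC),cv2.resize(im[195:245,350:410],None,fx=6.5,fy=6.5,interpolation=cv2.INTER_CUBIC)])
cv2.imwrite('pics/c.png',w)
```

```text
saddle [0.61961332 0.11457254 0.054     ]
cheek mid [0.59343688 0.1864213  0.062     ]
yaw -1.2772358689372374
yaw2 -1.2215729826113455 0.18998318101463849
stud [ 0.59028455 -0.09636071  0.095     ]
rail dir yaw 0.001522370454481517 0.1879840171902609
[0.00044245 0.0914838  0.        ]
top sad 208 [0.6196 0.1126 0.0532] [0.6198 0.1126 0.0527]
top clamp 169 [ 0.5899 -0.0974  0.0903] [ 0.5901 -0.097   0.0922]
side sad 257 [0.6159 0.1161 0.0549] [0.6175 0.1137 0.0535]
side clamp 131 [ 0.5862 -0.0927  0.0912] [ 0.5874 -0.0968  0.0915]
```

View pics/c.png

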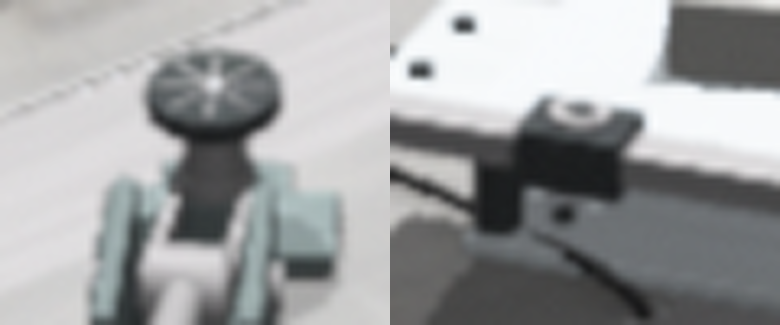

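Side crop: the saddle disc centre is at (212,86) and the stud on the clamp is at (191,110) in the right-hand half. I'll triangulate both, then grasp the jack.

```bash
cat >> h.py <<'E'
from scipy.spatial.transform import Rotation as R
def quat(yaw): # tool down, tool y along the jack's y for jack yaw
    y=np.array([-np.sin(yaw),np.cos(yaw),0]);z=np.array([0,0,-1.]);return R.from_matrix(np.stack([np.cross(y,z),y,z],1)).as_quat()
def tri(c,p,s,q):
    M=[np.linalg.inv(k['pose'])[:3] for k in(c,s)];M=[k['intrinsics']@m for k,m in zip((c,s),M)]
    X=cv2.triangulatePoints(M[0],M[1],np.array(p,float).reshape(2,1),np.array(q,float).reshape(2,1));return (X[:3]/X[3]).ravel()
E
python3 - <<'E'
from h import *
c=dict(np.load('/tmp/top.npz'));s=dict(np.load('/tmp/side.npz'))
f=lambda p,k,o:((p[0]+.5)/k-.5+o[0],(p[1]+.5)/k-.5+o[1])
sad=tri(c,f((604,185),5.3,(160,235)),s,f((212,86),6.5,(290,265)))
stud=tri(c,f((142,246),5,(345,235)),s,f((191,110),6.5,(350,195)))
print(sad,stud)
yaw=-1.225;o=np.array([.5915,.1893])
q=quat(yaw)
for z in(.2,.033):print(ik([*o,z],q))
print(ik([.589,-.016,.04],quat(-np.pi/2)),ik([.589,.1,.05],quat(-np.pi/2)))
E
```

```text
[0.61884394 0.11414576 0.05562083] [ 0.58921375 -0.09691377  0.09296629]
[ 1.18899560e-01  3.23797000e-01  1.52912291e+00 -4.44089210e-16
  1.28867274e+00 -2.26896767e-01]
[ 1.18899560e-01  5.40573886e-01  1.60805700e+00 -4.44089210e-16
  9.92961767e-01 -2.26896767e-01]
[-2.28440656e-01  4.73555800e-01  1.69413201e+00 -4.44089210e-16
  9.73904841e-01 -2.28440656e-01] [-3.03032981e-02  4.71962429e-01  1.67037959e+00 -4.44089210e-16
  9.99250632e-01 -3.03032981e-02]
```

Heights agree (saddle 0.0556 against 0.054, stud 0.093 against 0.095). Grasping now.

Run:
```python
from h import *
yaw=-1.225;o=np.array([.5915,.1893]);q=quat(yaw)
gripper_open()
move_pose([*o,.16],q)
print(line_to([*o,.034],.12,max_force=8),current_position())
close_gripper(40);print(current_gripper_width(),current_gripper_force(),current_clock())
line_to([*o,.034+.025],.08)
print(current_gripper_width(),current_contact_force(),current_clock())
c=shot('top');s=shot('side')
cv2.imwrite('pics/d.png',np.hstack([cv2.resize(k['img'][a:a+200,b:b+200,::-1],None,fx=2,fy=2) for k,a,b in((c,190,150),(s,230,220))]))
```

```text
False [0.59227959 0.18943728 0.03494   ]
0.039892540969505404 39.999574050307274 4.175
0.03967808658881444 [-0.52683533  0.43287032 -7.33326605] 4.6417
```

View pics/d.png

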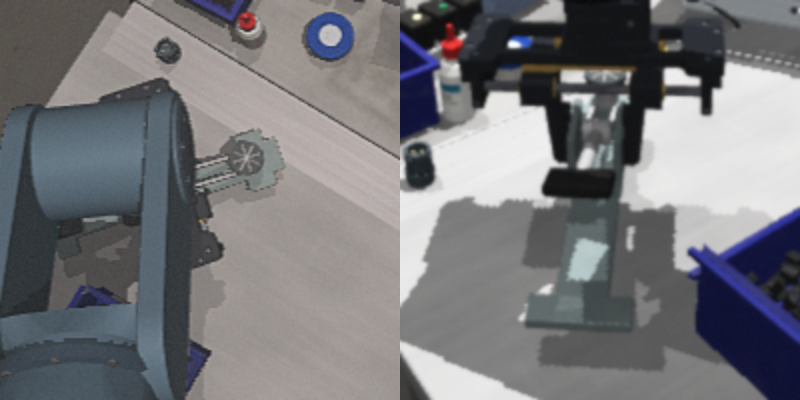

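The jack is lifted and gripped across the cheeks. In the top view the saddle is at crop (245,155), which is pixel (272,267). I'll measure its offset from the TCP and its height to check for tilt.

```bash
cat >> h.py <<'E'
def saddle(c,guess,z0,z1,r=.026):
    P=pts(c);m=(np.hypot(P[...,0]-guess[0],P[...,1]-guess[1])<r)&(P[...,2]>z0)&(P[...,2]<z1)
    m=cv2.morphologyEx(m.astype(np.uint8),cv2.MORPH_OPEN,np.ones((5,5)))
    q=P[m>0];(x,y),rad=cv2.minEnclosingCircle((q[:,:2]).astype(np.float32));v,u=np.nonzero(m)
    return len(q),q.mean(0).round(4),(x,y,rad),np.median(q[:,2]),(u.mean(),v.mean())
E
python3 - <<'E'
from h import *
c=dict(np.load('/tmp/top.npz'));s=dict(np.load('/tmp/side.npz'))
p=current_position();print(p)
for z in(.076,.079,.082):print(ray(c,272.3,267.4,z))
for k in(c,s):print(saddle(k,(.619,.114),.065,.1))
E
```

```text
[0.59109072 0.18925037 0.05871082]
[0.62216445 0.1149644  0.076     ]
[0.62189864 0.11462617 0.079     ]
[0.62163282 0.11428794 0.082     ]
(216, array([0.6197, 0.1135, 0.0788]), (0.6195607781410217, 0.11324559152126312, 0.017738211899995804), np.float64(0.07883247268016402), (np.float64(272.8240740740741), np.float64(268.44444444444446)))
(124, array([0.614 , 0.1189, 0.0802]), (0.6149163246154785, 0.1165507584810257, 0.01718137226998806), np.float64(0.08036628322472086), (np.float64(322.91129032258067), np.float64(267.5)))
```

Run:
```python
from h import *
q=quat(-np.pi/2);x=.588
move_pose([x,.062,.059],q)
line_to([x,.062,.0385],.1)
print(line_to([x,-.0158,.0385],.08,max_force=10),current_position(),current_contact_force())
print(line_to([x,-.0158,.032],.02,max_force=6),current_position(),current_contact_force())
gripper_open()
line_to([x,-.0158,.15],.15)
p=[.588,.106]
move_pose([x,.2,.25],q)
print(current_clock())
c=shot('top');s=shot('side')
cv2.imwrite('pics/e.png',np.hstack([cv2.resize(k['img'][a:a+160,b:b+200,::-1],None,fx=2,fy=2) for k,a,b in((c,200,230),(s,170,280))]))
```

```text
False [ 0.58788263 -0.01533845  0.03843105] [ 0.20696956  0.25265471 -6.06126954]
True [ 0.58836039 -0.01531447  0.03393946] [-0.60984817  1.15944731  5.68002378]
9.825
```

View pics/e.png

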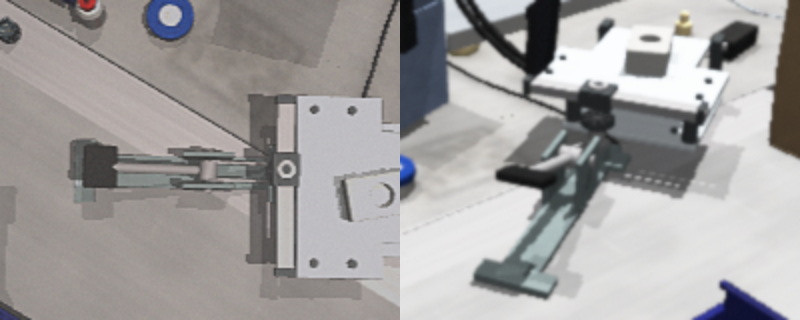

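The saddle (side crop (598,118)) sits below the clamp. In the top view the cheeks span (182,152)-(236,187) and the paddle is at (100,166). I'll check the position numerically from both views.

Run:
```python
from h import *
c=dict(np.load('/tmp/top.npz'));s=dict(np.load('/tmp/side.npz'))
P=pts(c)
def box(P,x0,x1,y0,y1,z0,z1):
    m=(P[...,0]>x0)&(P[...,0]<x1)&(P[...,1]>y0)&(P[...,1]<y1)&(P[...,2]>z0)&(P[...,2]<z1);q=P[m];return len(q),((q.min(0)+q.max(0))/2).round(4),q.min(0).round(4),q.max(0).round(4),q.mean(0).round(4)
print('cheek',box(P,.55,.63,-.06,.03,.056,.075))
print('paddle',box(P,.55,.63,.07,.15,.08,.12))
print('rear foot',box(P,.53,.65,.09,.16,.004,.014))
S=pts(s)
print('saddle side',box(S,.56,.62,-.13,-.06,.046,.0565))
print('clamp side',box(S,.56,.62,-.12,-.06,.0875,.1))
print('stud',ray(c,230+286/2,200+169/2,.095), 'cheekmid',ray(c,230+104.3,200+84.5,.062),'paddle',ray(c,280,283,.096))
```

```text
cheek (282, array([ 0.5875, -0.0079,  0.0649]), array([ 0.567 , -0.0442,  0.0561]), array([0.6079, 0.0284, 0.0737]), array([ 0.5892, -0.0085,  0.0614]))
paddle (384, array([0.5893, 0.0928, 0.0927]), array([0.5675, 0.0715, 0.0817]), array([0.611 , 0.1141, 0.1037]), array([0.5887, 0.095 , 0.095 ]))
rear foot (201, array([0.5913, 0.1217, 0.0085]), array([0.5327, 0.0938, 0.004 ]), array([0.6499, 0.1496, 0.0129]), array([0.5842, 0.1239, 0.0071]))
saddle side (123, array([ 0.586 , -0.0929,  0.0513]), array([ 0.5687, -0.1098,  0.0461]), array([ 0.6033, -0.0761,  0.0565]), array([ 0.585 , -0.0903,  0.0542]))
clamp side (126, array([ 0.5873, -0.0958,  0.0915]), array([ 0.5703, -0.1112,  0.0878]), array([ 0.6044, -0.0804,  0.0951]), array([ 0.5864, -0.0928,  0.0914]))
stud [ 0.58884113 -0.09636527  0.095     ] cheekmid [ 0.58919675 -0.01707913  0.062     ] paddle [0.58843156 0.09571996 0.096     ]
```

Saddle and pad agree to about 3 mm in both views. Next is the trial press along the paddle's arc.

```bash
cat >> h.py <<'E'
PX,PY,PZ=.5885,-.0163,.050
def pad(h,dz=0):
    a=.393-h;return [PX,PY+.12*np.cos(a),PZ+.12*np.sin(a)+.008+dz]
def press():
    f0=current_contact_force()[2]
    for h in(.1,.2,.3,.38): line_to(pad(h),.06)
    r=line_to(pad(.45,-.006),.03,max_force=15)
    sleep(.4);p=current_position();print('pressed',r,np.round(p,4),pad(.45)[2],'F',current_contact_force()-0,'f0',f0,current_clock())
E
python3 - <<'E'
from h import *
close_gripper(20)
q=quat(-np.pi/2)
move_pose(pad(0,.03),q)
print(current_contact_force())
press()
c=shot('top');s=shot('side')
def clampz(k):
    P=pts(k);m=(np.hypot(P[...,0]-.588,P[...,1]+.094)<.022)&(P[...,2]>.08)&(P[...,2]<.15);return m.sum(),P[m].mean(0).round(4)
print(clampz(s),clampz(c))
cv2.imwrite('pics/f.png',cv2.resize(s['img'][170:330,280:480,::-1],None,fx=3,fy=3))
E
```

```text
[-0.22173792  0.26652675  1.1710961 ]
pressed True [0.5901 0.1031 0.0517] 0.05116370325835449 F [-6.14046099 -0.93514282 17.63021888] f0 1.1710960969302016 14.575
(np.int64(360), array([ 0.5846, -0.0885,  0.1001])) (np.int64(314), array([ 0.588 , -0.0959,  0.1058]))
```

View pics/f.png

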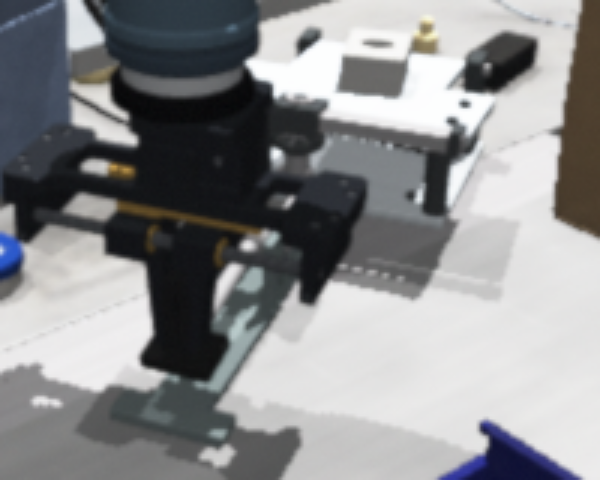

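The handle is fully down and the plate is raised (clamp about 15–20 mm higher). Now I release it and recheck alignment.

Run:
```python
from h import *
for h in(.38,.25,.1): line_to(pad(h),.06)
line_to(pad(0,.035),.06)
sleep(1.0);print(current_contact_force(),current_position(),current_clock())
c=shot('top');s=shot('side')
def box(P,x0,x1,y0,y1,z0,z1):
    m=(P[...,0]>x0)&(P[...,0]<x1)&(P[...,1]>y0)&(P[...,1]<y1)&(P[...,2]>z0)&(P[...,2]<z1);q=P[m];return len(q),((q.min(0)+q.max(0))/2).round(4),q.mean(0).round(4)
S=pts(s);P=pts(c)
print('saddle side',box(S,.56,.62,-.13,-.06,.046,.0565))
print('clamp',box(S,.56,.62,-.12,-.06,.0875,.1),box(P,.56,.62,-.12,-.06,.0875,.12))
cv2.imwrite('pics/g.png',np.hstack([cv2.resize(k['img'][a:a+160,b:b+200,::-1],None,fx=2,fy=2) for k,a,b in((c,200,230),(s,170,280))]))
```

```text
[-0.64425858 -0.19163033 -0.02533642] [0.5885065  0.09453951 0.13896855] 17.7667
saddle side (129, array([ 0.5861, -0.0951,  0.0518]), array([ 0.5851, -0.0908,  0.0542]))
clamp (108, array([ 0.5926, -0.0956,  0.0912]), array([ 0.589 , -0.0915,  0.0913])) (168, array([ 0.5901, -0.0969,  0.0915]), array([ 0.5895, -0.0971,  0.0903]))
```

View pics/g.png

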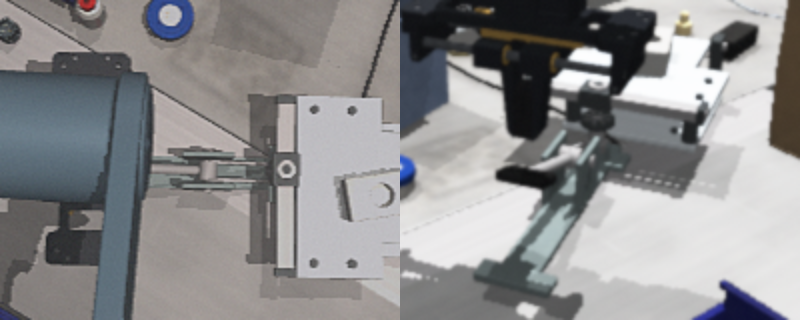

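The plate is back on its rests, the handle is up, and the saddle (side crop (598,118)) has not moved. Second press, then hand in.

Run:
```python
from h import *
press()
sleep(.6)
s=shot('side');P=pts(s);m=(np.hypot(P[...,0]-.588,P[...,1]+.094)<.022)&(P[...,2]>.08)&(P[...,2]<.15)
f=current_contact_force();z=current_position()[2];cz=P[m][:,2].mean();print(f,z,cz)
if f[2]>8 and z<.0545 and cz>.097: print(hand_in())
```

```text
pressed True [0.5902 0.1032 0.0517] 0.05116370325835449 F [-6.70481334 -0.02527053 17.06961366] f0 0.4405486842751649 20.625
[-6.15831917  0.54808865 16.27394734] 0.05168196163465627 0.10009331264892786
the job is handed in; nothing more can be done
None
```

The jack is under the lift pad, saddle and pad centres about 3 mm apart. After one trial lift and release I pressed the handle fully down again and handed the job in at about 21 s, with the arm holding it at about 16 N and the plate raised; the hand-in returned no verdict.

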